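# Turn the pan handles in on the tea-table hob

## Task

The handles of the saucepan and the milk pan stick out over the edge of the hob on the tea table, where somebody could catch them. Swing both inward, so that each handle lies wholly over the hob with its end in the space between the two pans, about a finger's width or more clear of the clay pot, the other pan and the other handle. Turn the pans where they stand: do not lift or tip them, keep each centred on its own ring, and leave the pot, the dish, the kettle and the jar where they are.

Things in the scene. Friction and masses are not known exactly. Their poses are not given: they have to be found in the camera images.
- hob: flat black twin tea hob with a silver edge, fixed to the table: 280 mm along its x (away from the robot), 470 mm along its y (to the left), 30 mm high. Origin: centre of its underside, on the table. The pot and the dish stand on its centre strip, one in the near half (x about -80 mm), one in the far half (x about +80 mm); which is which varies
- ring_left (a point): centre of the left red-edged heating ring (164 mm across), on the hob's top, 150 mm to the left of the hob's centre; the saucepan stands on it
- ring_right (a point): centre of the right red-edged heating ring, 150 mm to the right of the hob's centre; the milk pan stands on it
- saucepan: loose open steel saucepan, about 0.5 to 0.8 kg, 130 mm across, 72 mm high, wall 3 mm, with one straight level black handle along its +x. Origin: centre of its underside, 30 mm above the table. The handle is a bar 18 mm wide and 14 mm thick, its centre line 55 mm above the pan's underside, gripable from 81 to 190 mm (its rounded end) from the pan's axis; a 12 mm wide bracket joins it to the wall. It slides and turns on the hob by plain friction
- saucepan_tip (a point): point on the centre line of the saucepan's handle, 181 mm from the pan's axis and 55 mm above the pan's underside, 9 mm short of the handle's end (centre of its rounding)
- saucepan_mid (a point): point on the centre line of the saucepan's handle, 147 mm from the pan's axis and 55 mm above the pan's underside
- saucepan_root (a point): point on the centre line of the saucepan's handle, 113 mm from the pan's axis and 55 mm above the pan's underside
- milkpan: loose open blue enamelled milk pan, about 0.36 to 0.6 kg, 110 mm across, 68 mm high, wall 3 mm, with one straight level wooden handle along its +x, at the same height as the saucepan's. Origin: centre of its underside, 30 mm above the table. The handle is a bar 18 mm wide and 14 mm thick, its centre line 55 mm above the pan's underside, gripable from 71 to 170 mm (its rounded end) from the pan's axis; it slides and turns by plain friction
- milkpan_tip (a point): point on the centre line of the milk pan's handle, 161 mm from the pan's axis and 55 mm above the pan's underside, 9 mm short of the handle's end (centre of its rounding)
- milkpan_mid (a point): point on the centre line of the milk pan's handle, 127 mm from the pan's axis and 55 mm above the pan's underside
- milkpan_root (a point): point on the centre line of the milk pan's handle, 93 mm from the pan's axis and 55 mm above the pan's underside
- pot: loose round lidded clay pot, 90 mm across, 80 mm high with its knob, standing on the hob between the pans, so tall that a pan handle cannot pass over it. Origin: centre of its underside. To be left alone
- dish: loose shallow round dark wooden dish, 90 mm across, 20 mm high, standing on the hob between the pans; the handles pass well above it. Origin: centre of its underside. To be left alone
- kettle: loose steel kettle on the table at a corner of the hob on the robot's side (near left or near right), 110 mm across at the foot, 152 mm high, its black handle reaching 83 mm from its axis along its +x and its spout 73 mm along its -x. Origin: centre of its underside. To be left alone
- jar: loose amber sweet jar with a red cap on the table, at the other of those two corners of the hob, 96 mm across, 120 mm high. Origin: centre of its underside. To be left alone
Not all that is in view belongs to the job. There is more than one size of the milkpan; the job needs the larger.

How it is judged:
By the outcome, as a careful person would: the job done as asked, in the order asked, and still so for the second after the job is handed in, with the robot touching nothing.
It also fails if it takes over 72 s, if anything falls off the work surface, if the arm or the gripper's body presses on something with over 40 N, if the wrist force passes 120 N, or if a joint passes its speed limit or range.

## Robot

A 6-joint arm with a two-finger parallel gripper is mounted at the origin on the work surface. World frame = base frame: x ahead of the robot, y to its left, z up, the work surface at z = 0. Lengths are in m, angles in rad, forces in N, time in s.
With the tool pointing down it reaches from about 0.375 to 0.9 m from the base axis. Payload 3.1 kg.
Tool frame: the origin (TCP) lies between the finger pads; the fingertips stand 22 mm ahead of it and the grasp point (between the pads) lies 3 mm ahead of it (bot.tips_ahead is the z of the fingertips in the tool frame, in m); z points along the fingers, y is the line along which they close (so a half turn about z gives the same grasp; the last joint's range is limited). The gripper opens to 87 mm and grips with 3 to 60 N. Pads are 19 mm wide; open, the fingers measure 117 mm over their backs; the gripper's body (75 mm by 190 mm) begins 51 mm behind the grasp point.
Start: joints at [-1.452, 0.527, 1.433, -0, 1.181, -0.178], TCP at [0.183, -0.598, 0.245] pointing down, gripper open.
Joint ranges: [-3.08, 3.08], [-0.75, 2.2], [0.22, 2.44], [-1.43, 4.57], [0, 2.65], [-2.85, 2.85]. Speed limits (rad/s): [2.79, 2.79, 3.14, 3.14, 3.14, 3.14].

## Interface

Orientations are given as [roll, pitch, yaw] about the fixed x, y, z axes, in that order (R = Rz(yaw) Ry(pitch) Rx(roll)).
In Python, from station import bot gives the robot as it stands.
- The arm moves only by the shell command python3 -m crank 'ROWS' [FORCE]. ROWS is JSON, a list of rows, each an object of numbers: "dx", "dy", "dz": the shift along the tool's x, y, z in mm; "turn": the turn about the tool's z in degrees; "claw": the finger opening in mm, from 0 to 87. In form: [{"dx": .., "dy": .., "dz": .., "turn": .., "claw": ..}, ...]. A call has 1 to 5 rows; each row shifts and turns the commanded pose from where the row before left it, along the tool's axes as they then stand; what a row does not reach is not made up. A row lasts 1/10 s, in which the tool goes at most 50 mm and 8.59 degrees, less where a joint would pass 70% of its speed; a pose out of reach is approached as far as the arm can. A call is refused whole if a number of a shift passes 50 or a number of a turn 8.59, either way. A call with a gripper value outside its range is refused whole. The fingers move at their own pace and stop on an object; FORCE is the grip in N (left out, the last holds). Time passes only in rows, so rows that do not move let the fingers close. It gives the time, the measured TCP pose, the force, the opening and the grip force at its end, in the units of the state.
- bot.observe(): the state, without advancing time (a new reading comes with each control period).
- bot.grab_frame(name): name is "side" or "top" or "wrist"; returns (picture, depth): 400x640x3 uint8, red, green, blue; 400x640 float32, m along the optical axis (not along the pixel's ray), 0 where there is no reading.
- bot.camera_model(name): a dict with "intrinsics" (3x3 intrinsics, pixels), "eye" and "orientation" of the camera in the world. Camera axes: x right, y down, z forward; pixel columns grow to the right and rows downward; lengths in m; the calibration is good to about 2 mm. A picture is of the moment at which its call begins: read the wrist's pose just before it. camera_model takes no time and is no camera call; for the wrist camera it gives the pose at the moment of the call.
- bot.close_job(): hands the job in; it is judged then, once.
Trained networks look in the newest picture that a camera, given by its name, has taken for a name from the list of things; names that differ only in an ending like _2 or _b are one class to them, and where a whole thing is asked for, a point or a joint stands for the part that bears it (a point fixed in the world has none). Each returns a list of dicts, best first, with "score" (0 to 1); they miss things now and then, are a little off and sometimes report something else, mostly with a low value. They report only what shows in the picture. A call takes as long as a camera call. They do not tell look-alikes from the thing itself.
- bot.outline_of(camera, target): "mask" (400x640 bool, what is visible of it) and "bbox" ([left, top, width, height] in pixels, round what is visible of it).
- bot.tip_of(camera, target): "xy" ([column, row] in pixels: a listed point, or the origin of a listed thing).
The state is a dict: "time_s": time; "joint_pos": joint angles; "qvel": joint speeds; "tau": joint torques, N m; "ee_pos": TCP position; "tool_rot": TCP orientation; "contact_force": force on the tool from outside, world axes, zero at the start; "wrist_torque": the same for the moment, N m; "width": finger opening in m; "grasp_force": force on a finger pad.
Only numpy, scipy, OpenCV 4.12 (cv2) and the standard library are available. Lean on these libraries where they do the work, as an engineer would, in place of code of your own. Each camera call takes 0.05 s, during which the arm holds its last target. There are 200 camera calls.

## Working session

There is one attempt and no reset: what is moved stays moved. The work goes in short steps, Python scripts to look and compute and a shell command to move; the robot and the scene stay as the last step left them, time stands still between calls to the robot, and variables do not carry over. Pictures are saved under pics/ and viewed, at most 10 in all, crops included, and the job is handed in when it is done.

```bash
mkdir -p pics
cat > h.py <<'E'
from station import bot
import numpy as np, cv2
def frame(c):
    p,d=bot.grab_frame(c); return p,d,bot.camera_model(c)
def R_of(m):
    o=np.array(m["orientation"],float)
    if o.shape==(3,3): return o
    from scipy.spatial.transform import Rotation as Ro
    return Ro.from_euler('xyz',o).as_matrix()
def ray(m,xy):
    K=np.array(m["intrinsics"]); return R_of(m)@np.linalg.solve(K,[xy[0],xy[1],1.])
def on_z(m,xy,z):
    r=ray(m,xy); e=np.array(m["eye"]); return e+r*(z-e[2])/r[2]
def cloud(m,d):
    K=np.array(m["intrinsics"]); v,u=np.indices(d.shape)
    c=np.stack([(u-K[0,2])/K[0,0]*d,(v-K[1,2])/K[1,1]*d,d],-1)
    return c@R_of(m).T+np.array(m["eye"])
E
python3 - <<'E'
from h import *
for c in("top","side"):
    p,d,m=frame(c); cv2.imwrite(f"pics/{c}0.png",p[:,:,::-1]); print(c,m)
    zs=dict(ring_left=.03,ring_right=.03,saucepan_tip=.085,saucepan_root=.085,milkpan_tip=.085,milkpan_root=.085,saucepan=.03,milkpan=.03,pot=.03,dish=.03,kettle=0,jar=0,hob=0)
    for n,z in zs.items():
        for r in bot.tip_of(c,n)[:3]: print(n,round(r["score"],2),np.round(r["xy"]),np.round(on_z(m,r["xy"],z),3))
print(bot.observe())
E
```

```text
top {'intrinsics': array([[473.41095627,   0.        , 320.65524254],
       [  0.        , 473.41095627, 203.23424704],
       [  0.        ,   0.        ,   1.        ]]), 'eye': array([0.23299761, 0.00808323, 1.59142703]), 'orientation': array([-2.93620021e+00, -4.58824174e-04, -1.53288396e+00])}
ring_right 0.91 [363. 205.] [ 0.557 -0.122  0.03 ]
saucepan_tip 0.73 [232. 164.] [0.67  0.317 0.085]
saucepan_root 0.75 [248. 176.] [0.627 0.261 0.085]
milkpan_tip 0.92 [410. 126.] [ 0.823 -0.272  0.085]
milkpan_tip 0.87 [408. 192.] [ 0.595 -0.265  0.085]
milkpan_root 0.93 [386. 194.] [ 0.585 -0.194  0.085]
milkpan_root 0.71 [248. 178.] [0.621 0.261 0.085]
milkpan_root 0.67 [395. 127.] [ 0.818 -0.222  0.085]
saucepan 0.66 [270. 206.] [0.543 0.191 0.03 ]
milkpan 0.92 [360. 204.] [ 0.56  -0.111  0.03 ]
milkpan 0.76 [374. 136.] [ 0.805 -0.155  0.03 ]
pot 0.56 [313. 231.] [0.463 0.041 0.03 ]
dish 0.79 [317. 180.] [0.637 0.034 0.03 ]
kettle 0.61 [234. 161.] [0.704 0.33  0.   ]
kettle 0.58 [422. 272.] [ 0.343 -0.327  0.   ]
jar 0.69 [208. 279.] [0.295 0.383 0.   ]
hob 0.66 [316. 205.] [0.558 0.
[... 1246 characters left out ...]
ime_s': 1.4, 'joint_pos': array([-1.45250356e+00,  5.27501428e-01,  1.43270890e+00, -1.99139475e-05,
        1.18137591e+00, -1.78479079e-01]), 'qvel': array([ 6.81468095e-04,  6.29028278e-04, -1.27806311e-03, -1.60877264e-04,
        1.90609159e-03, -7.64639812e-05]), 'tau': array([-7.14257276e-04, -4.40013707e+01, -1.76979482e+01,  6.33692276e-02,
        5.04392653e-02, -2.31485188e-05]), 'ee_pos': array([ 0.18280471, -0.59764586,  0.24454468]), 'tool_rot': array([3.14158961e+00, 1.92686144e-05, 2.96779406e-01]), 'contact_force': array([ 0.07544745, -0.03228414, -0.53399746]), 'wrist_torque': array([ 0.00648507, -0.00618142, -0.00906407]), 'grasp_force': 0.0, 'width': 0.08685753788310535}
```

View pics/top0.png

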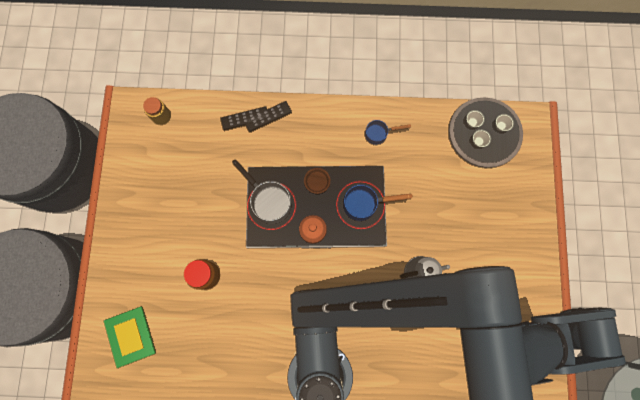

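View pics/side0.png

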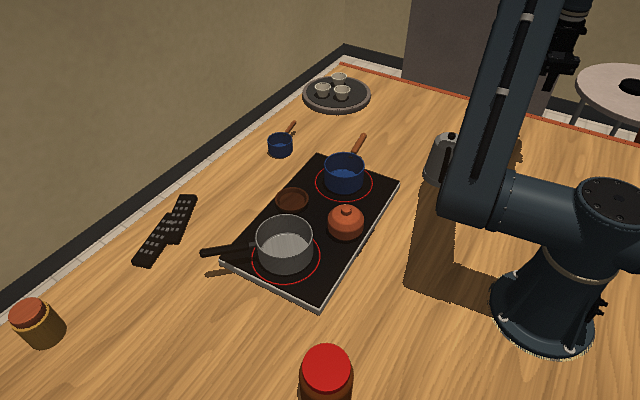

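The near half of the centre strip holds the pot (px 313,229) and the far half the dish (317,181). The saucepan (270,203) has its handle pointing far-left, and the blue milk pan (360,204) has its handle pointing right. The small look-alike pan is at (376,132). The plan is to swing the milk pan first, via the far side, then the saucepan, with both handles ending over the dish half. Next I'll refine the positions from depth.

```bash
cat >> h.py <<'E'
from scipy.optimize import least_squares
def circ(P,r=None):
    f=lambda q:np.hypot(P[:,0]-q[0],P[:,1]-q[1])-(q[2] if r is None else r)
    s=least_squares(f,[*P.mean(0),.06],loss='soft_l1',f_scale=.002); return s.x
def pans(c,guess=((.543,.185,.065,.19,.102),(.559,-.117,.055,.17,.098))):
    p,d,m=frame(c); X=cloud(m,d)[d>0]; out=[]
    for gx,gy,r,L,h in guess:
        ra=np.hypot(X[:,0]-gx,X[:,1]-gy)
        rim=X[(ra<r+.012)&(ra>r-.012)&(abs(X[:,2]-h)<.006)][:,:2]
        q=circ(rim,r-.0015) if len(rim)>10 else (np.nan,)*2
        ra=np.hypot(X[:,0]-q[0],X[:,1]-q[1])
        hd=X[(ra>r+.02)&(ra<L+.01)&(abs(X[:,2]-.091)<.008)]
        if len(hd)>5:
            c0=np.median(hd[:,:2],0); a=np.arctan2(*(c0-q[:2])[::-1])
            vx,vy,x0,y0=cv2.fitLine(hd[:,:2].astype(np.float32),cv2.DIST_HUBER,0,.001,.001).ravel()
            s=np.sign((c0-q[:2])@[vx,vy])
            print(c,"centre",np.round(q[:2],4),"n",len(rim),len(hd),"ang",round(np.degrees(a),1),"line ang",round(np.degrees(np.arctan2(s*vy,s*vx)),1),"offset mm",round(1e3*float(np.cross([vx*s,vy*s],q[:2]-[x0,y0])),1),"rmax",round(np.hypot(*(hd[:,:2]-q[:2]).T).max(),3),"z",round(np.median(hd[:,2]),3))
        else: print(c,"centre",q[:2],len(rim),len(hd))
    return p,d,m,X
E
python3 -W ignore - <<'E'
from h import *
for c in("top","side"):
    p,d,m,X=pans(c)
    hob=X[(abs(X[:,2]-.03)<.008)&(X[:,0]>.35)&(X[:,0]<.75)&(X[:,1]>-.25)&(X[:,1]<.32)]
    b=cv2.minAreaRect(hob[:,:2].astype(np.float32)); print("hob",b,len(hob))
    for g,r,zl,zh in(((.463,.042),.045,.05,.12),((.637,.034),.045,.042,.06),((.343,-.32),.06,.06,.16)):
        o=X[(np.hypot(X[:,0]-g[0],X[:,1]-g[1])<.07)&(X[:,2]>zl)&(X[:,2]<zh)]
        if len(o): print(g,len(o),np.round(o.min(0),3),np.round(o.max(0),3))
E
```

```text
top centre [0.5449 0.1831] n 132 556 ang -118.5 line ang -127.5 offset mm -19.3 rmax 0.199 z 0.092
top centre [ 0.5558 -0.1089] n 106 349 ang 117.5 line ang 111.7 offset mm -28.2 rmax 0.18 z 0.091
hob ((0.5502333641052246, 0.036986008286476135), (0.27972280979156494, 0.46871742606163025), 2.8926162719726562) 8593
(0.463, 0.042) 612 [ 0.419 -0.001  0.05 ] [0.506 0.087 0.116]
(0.637, 0.034) 319 [ 0.587 -0.006  0.042] [0.677 0.079 0.059]
(0.343, -0.32) 584 [ 0.32  -0.388  0.06 ] [ 0.387 -0.252  0.156]
side centre [0.5449 0.183 ] n 329 870 ang -118.2 line ang -129.5 offset mm -13.2 rmax 0.199 z 0.09
side centre [ 0.5558 -0.1093] n 185 277 ang 116.4 line ang 110.1 offset mm -23.1 rmax 0.18 z 0.091
hob ((0.5499505996704102, 0.036661356687545776), (0.2786062955856323, 0.4705711305141449), 2.956981897354126) 9608
(0.463, 0.042) 1030 [0.418 0.007 0.05 ] [0.506 0.088 0.111]
(0.637, 0.034) 290 [ 0.587 -0.011  0.042] [0.676 0.08  0.053]
(0.343, -0.32) 687 [ 0.317 -0.349  0.06 ] [ 0.387 -0.251  0.154]
```

```bash
sed -i 's/^        rim=.*/        X=X[np.hypot(X[:,0]-.462,X[:,1]-.043)>.06]; rim=X[(ra[:len(X)]<0)] if 0 else None\n        ra=np.hypot(X[:,0]-gx,X[:,1]-gy); rim=X[(ra<r+.012)\&(ra>r-.012)\&(abs(X[:,2]-h)<.006)][:,:2]/; s/X=X\[np.hypot\(.*\); rim=.* if 0 else None/X=X[np.hypot\1]/' h.py
sed -i 's/; rim=X\[(ra\[:len(X)\]<0)\] if 0 else None//' h.py
python3 -W ignore - <<'E'
from h import *
for c in("top","side"):
    p,d,m,X=pans(c)
    for gx,gy,r,h in((.543,.185,.065,.102),(.558,-.113,.055,.098)):
        rr=X[(np.hypot(X[:,0]-gx,X[:,1]-gy)<r+.008)&(abs(X[:,2]-h)<.006)]
        q=circ(rr[:,:2]); print("free",np.round(q,4),"minmax",np.round(rr.min(0),3),np.round(rr.max(0),3),"mid",np.round((rr.min(0)+rr.max(0))/2,4))
E
```

```text
Traceback (most recent call last):
  File "h.py", line 26
    X=X[np.hypot(X[:,0]-.462,X[:,1]-.043)>.06]]
                                              ^
SyntaxError: unmatched ']'
```

```bash
python3 -m crank '[{"dx":0,"dy":-10,"dz":-30,"turn":8.5},{"dx":30,"dy":-20,"dz":0,"turn":8.5},{"dx":30,"dy":-20,"turn":8.5},{"turn":8.5},{"turn":8.5}]' 20; python3 -c "
from h import *
o=bot.observe();print(o['joint_pos'],o['ee_pos'],o['tool_rot'])"
```

```text
$[0]: bad value
Traceback (most recent call last):
  File "h.py", line 26
    X=X[np.hypot(X[:,0]-.462,X[:,1]-.043)>.06]]
                                              ^
SyntaxError: unmatched ']'
```

```bash
sed -i 's/>.06\]\]/>.06]/' h.py
cat > t.py <<'E'
from h import *
for c in("top","side"):
    p,d,m,X=pans(c)
    for gx,gy,r,h in((.543,.185,.065,.102),(.558,-.113,.055,.098)):
        rr=X[(np.hypot(X[:,0]-gx,X[:,1]-gy)<r+.008)&(abs(X[:,2]-h)<.006)]
        q=circ(rr[:,:2]); print("free",np.round(q,4),"mid",np.round((rr.min(0)+rr.max(0))/2,4),"size",np.round(np.ptp(rr,axis=0),3))
E
python3 -W ignore t.py
python3 -m crank '[{"dx":0,"dy":0,"dz":-30,"turn":8.5,"claw":40},{"dx":0,"dy":0,"dz":-30,"turn":8.5,"claw":40},{"dx":0,"dy":0,"dz":0,"turn":8.5,"claw":40},{"dx":0,"dy":0,"dz":0,"turn":8.5,"claw":40},{"dx":0,"dy":0,"dz":0,"turn":8.5,"claw":40}]' 20; python3 -c "
from h import *
o=bot.observe();print(o['joint_pos'],o['ee_pos'],o['tool_rot'])"
```

```text
top centre [0.5448 0.1832] n 140 163 ang 44.4 line ang 43.9 offset mm -1.3 rmax 0.187 z 0.092
top centre [ 0.556  -0.1094] n 112 156 ang -81.3 line ang -79.7 offset mm 3.5 rmax 0.169 z 0.091
free [0.5449 0.1832 0.063 ] mid [0.545  0.1841 0.1019] size [0.127 0.127 0.012]
free [ 0.556  -0.109   0.0532] mid [ 0.5565 -0.1154  0.0978] size [0.107 0.12  0.011]
side centre [0.5449 0.1828] n 329 364 ang 45.3 line ang 45.7 offset mm 0.2 rmax 0.19 z 0.09
side centre [ 0.5559 -0.1093] n 186 128 ang -81.6 line ang -81.0 offset mm 1.7 rmax 0.169 z 0.09
free [0.5449 0.1828 0.0632] mid [0.5449 0.1825 0.1   ] size [0.129 0.129 0.008]
free [ 0.5559 -0.1092  0.0534] mid [ 0.5563 -0.1089  0.0957] size [0.111 0.112 0.007]
time_s: 2.1
ee_pos: [0.1829, -0.5977, 0.305]
tool_rot: [3.141, -0.0, -0.451]
contact_force: [0.4, -0.1, 0.3]
width: 0.0547
grasp_force: 0.0
[-1.45246565e+00  4.68231032e-01  1.36112119e+00  5.29241248e-05
  1.31153573e+00  5.69366688e-01] [ 0.18285075 -0.59766851  0.30499143] [ 3.14102671e+00 -4.22996239e-04 -4.51049441e-01]
```

```bash
python3 -m crank '[{"dx":0,"dy":0,"dz":0,"turn":8.5,"claw":40},{"dx":0,"dy":0,"dz":0,"turn":8.5,"claw":40},{"dx":0,"dy":0,"dz":0,"turn":8.5,"claw":40},{"dx":0,"dy":0,"dz":0,"turn":8.5,"claw":40},{"dx":0,"dy":0,"dz":0,"turn":8.5,"claw":40}]'
python3 -W ignore - <<'E'
from h import *
for c in("top","side"):
    p,d,m=frame(c); P=p.astype(int); red=(P[...,0]>110)&(P[...,1]<70)&(P[...,2]<70)
    v,u=np.nonzero(red); G=np.array([on_z(m,(a,b),.03)[:2] for a,b in zip(u,v)])
    for g in((.5425,.1866),(.5577,-.113)):
        ra=np.hypot(*(G-g).T); S=G[(ra>.074)&(ra<.092)]; print(c,len(S),circ(S,.081),circ(S), np.round((S.min(0)+S.max(0))/2,4))
E
```

```text
time_s: 2.6
ee_pos: [0.1828, -0.5976, 0.3045]
tool_rot: [-3.142, 0.0, -1.193]
contact_force: [0.2, 0.5, -0.7]
width: 0.0401
grasp_force: 0.0
top 184 [0.54576155 0.18631219 0.06      ] [0.54508354 0.18599688 0.08017606] [0.5417 0.1851]
top 250 [ 0.55965485 -0.11379249  0.06      ] [ 0.55961686 -0.11370751  0.08028868] [ 0.5597 -0.1127]
side 135 [0.54421807 0.18514796 0.06      ] [0.54354366 0.1858418  0.08015085] [0.5413 0.1882]
side 92 [ 0.55834083 -0.1143596   0.06      ] [ 0.55797206 -0.11369786  0.08024793] [ 0.5572 -0.1099]
```

```bash
python3 -m crank '[{"dx":0,"dy":0,"dz":0,"turn":8.5,"claw":40},{"dx":0,"dy":0,"dz":0,"turn":4.5,"claw":40},{"dx":-27,"dy":-40,"dz":0,"turn":0,"claw":40},{"dx":-27,"dy":-40,"dz":0,"turn":0,"claw":40},{"dx":-27,"dy":-40,"dz":0,"turn":0,"claw":40}]'
python3 -m crank '[{"dx":-27,"dy":-40,"dz":0,"turn":0,"claw":40},{"dx":-27,"dy":-40,"dz":0,"turn":0,"claw":40},{"dx":-27,"dy":-40,"dz":0,"turn":0,"claw":40},{"dx":-27,"dy":-40,"dz":0,"turn":0,"claw":40},{"dx":-27,"dy":-40,"dz":0,"turn":0,"claw":40}]'
python3 -m crank '[{"dx":-27,"dy":-40,"dz":20,"turn":0,"claw":40},{"dx":-27,"dy":-40,"dz":20,"turn":0,"claw":40},{"dx":-27,"dy":-40,"dz":20,"turn":0,"claw":40},{"dx":0,"dy":0,"dz":0,"turn":0,"claw":40}]'
python3 -W ignore - <<'E'
from h import *
o=bot.observe();print(o['joint_pos'],o['ee_pos'],o['tool_rot'])
p,d,m,X=pans("wrist"); cv2.imwrite("pics/w1.png",p[:,:,::-1]); pans("top")
E
```

```text
time_s: 3.2
ee_pos: [0.2893, -0.4979, 0.3045]
tool_rot: [-3.141, 0.0, -1.412]
contact_force: [0.7, 0.6, 0.5]
width: 0.0397
grasp_force: 0.0
time_s: 3.7
ee_pos: [0.4663, -0.3327, 0.3048]
tool_rot: [-3.141, -0.0, -1.41]
contact_force: [0.1, 0.2, -0.7]
width: 0.0401
grasp_force: 0.0
time_s: 4.1
ee_pos: [0.5683, -0.2343, 0.2441]
tool_rot: [3.14, 0.005, -1.404]
contact_force: [-0.3, -0.5, 0.6]
width: 0.0402
grasp_force: 0.0
[-0.5736514   0.51572312  1.45679551  0.00255124  1.17396184  2.40000805] [ 0.56833496 -0.23427076  0.24409204] [ 3.13957357  0.00503382 -1.40386001]
wrist centre (nan, nan) 0 0
wrist centre [ 0.5574 -0.1173] n 117 1772 ang -81.9 line ang -81.3 offset mm 1.4 rmax 0.166 z 0.095
top centre [0.5448 0.183 ] n 128 166 ang 44.2 line ang 44.6 offset mm 0.3 rmax 0.188 z 0.092
top centre [ 0.55560949 -0.10884488] 74 0
```

View pics/w1.png

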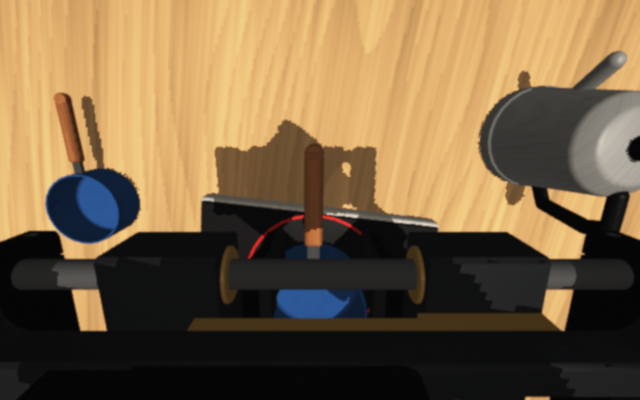

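The wrist view shows the wooden handle upright at columns 305–323, tip at row 145, between the open pads. The kettle is clear on the right, and the small pan is at (90,205). I'll measure the handle's lateral offset, then descend.

```bash
python3 -W ignore - <<'E'
from h import *
o=bot.observe();e=o['ee_pos'];w=o['tool_rot'][2];print(e,w)
p,d,m,X=pans("wrist")
x=np.array([np.cos(w),np.sin(w)]);y=np.array([np.sin(w),-np.cos(w)])
D=X[:,:2]-e[:2]; s=(abs(X[:,2]-.092)<.01)&(abs(D@y)<.03)&(D@x>-.03)
for a in(-.03,-.02,-.01,0,.01,.02,.03):
    k=s&(abs(D@x-a)<.005)
    if k.sum(): print(a,k.sum(),np.round([np.min(D[k]@y),np.max(D[k]@y),X[k,2].max()],4))
print("tip dx",(D[s]@x).max())
E
```

```text
[ 0.56662745 -0.23856103  0.24635174] -1.4084482449704843
wrist centre (nan, nan) 0 0
wrist centre [ 0.5576 -0.1134] n 116 1792 ang -81.8 line ang -81.4 offset mm 0.7 rmax 0.168 z 0.094
-0.03 92 [-0.0178 -0.0014  0.0961]
-0.02 177 [-0.0177 -0.0013  0.0964]
-0.01 182 [-0.0175 -0.0013  0.0959]
0 204 [-0.0184 -0.0003  0.0959]
0.01 204 [-0.0182 -0.0003  0.0967]
0.02 217 [-0.018  -0.0002  0.0964]
0.03 215 [-0.0178 -0.0002  0.0962]
tip dx 0.04314306207745752
```

```bash
python3 -m crank '[{"dx":0,"dy":-9,"dz":45,"turn":0.7,"claw":40},{"dx":0,"dy":0,"dz":45,"turn":0,"claw":40},{"dx":0,"dy":0,"dz":45,"turn":0,"claw":40},{"dx":0,"dy":0,"dz":23,"turn":0,"claw":40},{"dx":0,"dy":0,"dz":0,"turn":0,"claw":30}]'
python3 -m crank '[{"dx":0,"dy":0,"dz":0,"turn":0,"claw":30},{"dx":0,"dy":0,"dz":0,"turn":0,"claw":30}]'
python3 -W ignore - <<'E'
from h import *
o=bot.observe();print(o['ee_pos'],o['tool_rot'],o['contact_force'])
pans("side");pans("wrist")
E
```

```text
time_s: 4.75
ee_pos: [0.5722, -0.2388, 0.0863]
tool_rot: [3.136, 0.004, -1.427]
contact_force: [-0.4, -0.5, -0.1]
width: 0.0368
grasp_force: 0.0
time_s: 4.95
ee_pos: [0.5764, -0.2401, 0.0916]
tool_rot: [-3.138, -0.003, -1.427]
contact_force: [-0.4, -0.0, 0.5]
width: 0.0308
grasp_force: 0.0
[ 0.57642858 -0.24005266  0.0915879 ] [-3.13802484 -0.00322848 -1.4265943 ] [-0.3570051 -0.0423483  0.5269478]
side centre [0.5448 0.1828] n 331 368 ang 45.5 line ang 45.2 offset mm -1.0 rmax 0.19 z 0.09
side centre [ 0.5558 -0.1094] n 183 170 ang -81.7 line ang -77.9 offset mm 6.9 rmax 0.166 z 0.091
wrist centre (nan, nan) 0 0
wrist centre (nan, nan) 0 0
```

```bash
python3 -m crank '[{"dx":0,"dy":0,"dz":0,"turn":0,"claw":20},{"dx":0,"dy":0,"dz":0,"turn":0,"claw":10},{"dx":0,"dy":0,"dz":0,"turn":0,"claw":10},{"dx":0,"dy":0,"dz":0,"turn":0,"claw":10}]' 20
python3 -m crank '[{"dx":-0.2,"dy":-6.8,"dz":0,"turn":-3,"claw":10},{"dx":-0.7,"dy":-13.5,"dz":0,"turn":-6,"claw":10},{"dx":-0.7,"dy":-13.5,"dz":0,"turn":-6,"claw":10},{"dx":-0.7,"dy":-13.5,"dz":0,"turn":-6,"claw":10},{"dx":-0.7,"dy":-13.5,"dz":0,"turn":-6,"claw":10}]'
python3 -W ignore - <<'E'
from h import *
o=bot.observe();print(o['joint_pos'],o['ee_pos'],o['tool_rot'],o['contact_force'],o['grasp_force'])
pans("side");pans("top")
E
```

```text
time_s: 5.45
ee_pos: [0.5758, -0.2386, 0.0898]
tool_rot: [-3.14, -0.001, -1.426]
contact_force: [-0.5, -1.1, 3.1]
width: 0.0176
grasp_force: 20.0
time_s: 5.95
ee_pos: [0.6321, -0.2184, 0.09]
tool_rot: [3.14, -0.005, -0.948]
contact_force: [-1.6, -5.9, 2.7]
width: 0.0178
grasp_force: 20.1
[-0.49780339  0.77003799  1.43051929 -0.00465987  0.9378088   2.02416042] [ 0.63205768 -0.21837366  0.08995306] [ 3.13961807 -0.00454542 -0.94841248] [-1.63558012 -5.86961327  2.68822321] 20.07745435461402
side centre [0.5449 0.1829] n 329 365 ang 45.2 line ang 42.9 offset mm -6.6 rmax 0.189 z 0.09
side centre [ 0.5547 -0.1129] n 194 143 ang -53.8 line ang -55.7 offset mm -3.4 rmax 0.166 z 0.09
top centre [0.5449 0.1832] n 131 162 ang 44.5 line ang 44.0 offset mm -1.1 rmax 0.187 z 0.092
top centre (nan, nan) 0 0
```

```bash
python3 -m crank '[{"dx":-0.7,"dy":-13.5,"dz":0,"turn":-6,"claw":10},{"dx":-0.7,"dy":-13.5,"dz":0,"turn":-6,"claw":10},{"dx":-0.7,"dy":-13.5,"dz":0,"turn":-6,"claw":10},{"dx":-0.7,"dy":-13.5,"dz":0,"turn":-6,"claw":10},{"dx":-0.7,"dy":-13.5,"dz":0,"turn":-6,"claw":10}]'
python3 -m crank '[{"dx":-0.7,"dy":-13.5,"dz":0,"turn":-6,"claw":10},{"dx":-0.7,"dy":-13.5,"dz":0,"turn":-6,"claw":10},{"dx":-0.7,"dy":-13.5,"dz":0,"turn":-6,"claw":10},{"dx":-0.7,"dy":-13.5,"dz":0,"turn":-6,"claw":10},{"dx":-0.7,"dy":-13.5,"dz":0,"turn":-6,"claw":10}]'
python3 -W ignore - <<'E'
from h import *
o=bot.observe();print(o['joint_pos'],o['ee_pos'],o['tool_rot'],o['contact_force'],o['grasp_force'])
pans("side");pans("top")
E
```

```text
time_s: 6.55
ee_pos: [0.6754, -0.1661, 0.09]
tool_rot: [3.141, -0.005, -0.43]
contact_force: [1.1, -3.9, 2.5]
width: 0.0178
grasp_force: 20.0
time_s: 7.05
ee_pos: [0.6871, -0.0991, 0.09]
tool_rot: [3.14, -0.005, 0.094]
contact_force: [2.9, -1.6, 2.9]
width: 0.0178
grasp_force: 20.0
[-3.03887039e-01  7.96941909e-01  1.35979450e+00  2.81961859e-04
  9.79762743e-01  1.17301746e+00] [ 0.68709693 -0.09907412  0.09002255] [ 3.13983616 -0.0047868   0.09373951] [ 2.87401889 -1.55329894  2.90777014] 20.016220724210143
side centre [0.5449 0.1829] n 324 366 ang 45.4 line ang 44.8 offset mm -2.2 rmax 0.19 z 0.09
side centre [ 0.5575 -0.1104] n 184 122 ang 7.3 line ang -2.8 offset mm -18.9 rmax 0.13 z 0.09
top centre [0.5452 0.1827] n 27 164 ang 44.6 line ang 44.5 offset mm -0.4 rmax 0.187 z 0.092
top centre [ 0.55710468 -0.10931694] 34 0
```

```bash
python3 -m crank '[{"dx":-0.7,"dy":-13.5,"dz":0,"turn":-6,"claw":10},{"dx":-0.7,"dy":-13.5,"dz":0,"turn":-6,"claw":10},{"dx":-0.7,"dy":-13.5,"dz":0,"turn":-6,"claw":10},{"dx":-0.7,"dy":-13.5,"dz":0,"turn":-6,"claw":10},{"dx":-0.7,"dy":-13.5,"dz":0,"turn":-6,"claw":10}]'
python3 -m crank '[{"dx":-0.7,"dy":-13.5,"dz":0,"turn":-6,"claw":10},{"dx":-0.7,"dy":-13.5,"dz":0,"turn":-6,"claw":10},{"dx":-0.7,"dy":-13.5,"dz":0,"turn":-6,"claw":10},{"dx":-0.7,"dy":-13.5,"dz":0,"turn":-6,"claw":10},{"dx":-0.7,"dy":-13.5,"dz":0,"turn":-6,"claw":10}]'
python3 -m crank '[{"dx":-0.7,"dy":-13.5,"dz":0,"turn":-6,"claw":10},{"dx":-0.7,"dy":-13.5,"dz":0,"turn":-6,"claw":10},{"dx":-0.7,"dy":-13.5,"dz":0,"turn":-6,"claw":10},{"dx":0,"dy":0,"dz":0,"turn":0,"claw":10},{"dx":0,"dy":0,"dz":0,"turn":0,"claw":10}]'
python3 -W ignore - <<'E'
from h import *
o=bot.observe();print(o['joint_pos'],o['ee_pos'],o['tool_rot'],o['contact_force'],o['grasp_force'])
pans("side");p,*_=pans("top");cv2.imwrite("pics/t2.png",p[100:300,180:450,::-1].repeat(2,0).repeat(2,1))
E
```

```text
time_s: 7.65
ee_pos: [0.6641, -0.0361, 0.09]
tool_rot: [3.139, -0.004, 0.615]
contact_force: [4.9, -1.1, 2.4]
width: 0.0175
grasp_force: 20.0
time_s: 8.15
ee_pos: [0.6123, 0.0075, 0.0899]
tool_rot: [3.138, -0.003, 1.138]
contact_force: [3.3, 2.5, 2.6]
width: 0.0175
grasp_force: 20.0
time_s: 8.65
ee_pos: [0.5721, 0.0181, 0.0897]
tool_rot: [3.141, -0.001, 1.448]
contact_force: [1.1, 4.5, 5.2]
width: 0.0178
grasp_force: 20.0
[-0.16415001  0.67698948  1.68822127  0.00181164  0.77618198 -0.04310791] [0.57211952 0.01811097 0.08965212] [ 3.14133903e+00 -1.25965904e-03  1.44846174e+00] [1.05322174 4.53501448 5.22349869] 20.009585358202457
side centre [0.5448 0.183 ] n 330 513 ang 45.5 line ang 73.0 offset mm 64.7 rmax 0.2 z 0.09
side centre [ 0.5559 -0.1087] n 89 146 ang 83.8 line ang 78.9 offset mm -14.1 rmax 0.171 z 0.09
top centre [0.5445 0.1828] n 30 144 ang 44.5 line ang 45.8 offset mm 3.8 rmax 0.188 z 0.092
top centre [ 0.55573683 -0.10850105] 113 1
```

View pics/t2.png

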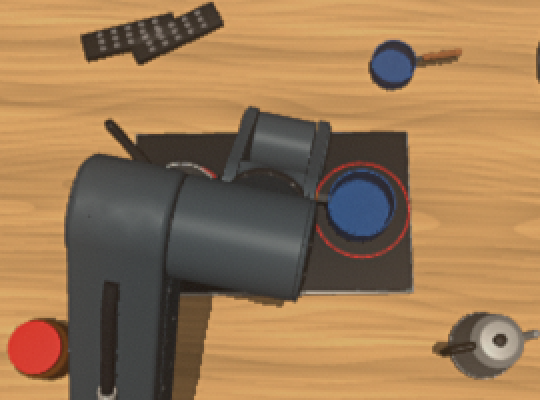

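The milk pan's handle now points left between the pans, and the pan at (360,203 in the crop) sits about 5 mm left of its ring's centre. I'll slide it to centre and release.

```bash
python3 -m crank '[{"dx":-2.1,"dy":1.2,"dz":0,"turn":0,"claw":10},{"dx":-2.1,"dy":1.2,"dz":0,"turn":0,"claw":10},{"dx":0,"dy":0,"dz":0,"turn":0,"claw":10},{"dx":0,"dy":0,"dz":0,"turn":0,"claw":10}]'
python3 -W ignore - <<'E'
from h import *
o=bot.observe();print(o['ee_pos'],o['tool_rot'],o['contact_force'])
pans("side");pans("top")
for c in("top","side"):
    p,d,m=frame(c); P=p.astype(int); red=(P[...,0]>110)&(P[...,1]<70)&(P[...,2]<70)
    v,u=np.nonzero(red); G=np.array([on_z(m,(a,b),.03)[:2] for a,b in zip(u,v)])
    ra=np.hypot(*(G-(.5577,-.113)).T); S=G[(ra>.074)&(ra<.092)]; print(c,len(S),circ(S,.081)[:2])
E
```

```text
time_s: 9.15
ee_pos: [0.5731, 0.0154, 0.0896]
tool_rot: [-3.139, -0.004, 1.447]
contact_force: [0.4, 9.2, 9.8]
width: 0.0179
grasp_force: 20.0
[0.57312043 0.01535063 0.0896491 ] [-3.13903015 -0.00412579  1.4465504 ] [0.39065088 9.15519945 9.76317207]
side centre [0.5448 0.1829] n 328 506 ang 45.5 line ang 73.3 offset mm 65.7 rmax 0.199 z 0.09
side centre [ 0.5558 -0.1111] n 86 147 ang 83.2 line ang 77.3 offset mm -17.3 rmax 0.169 z 0.09
top centre [0.5448 0.1835] n 25 137 ang 44.7 line ang 48.0 offset mm 10.1 rmax 0.189 z 0.092
top centre [ 0.55537012 -0.11084369] 115 0
top 206 [ 0.55951487 -0.11336348]
side 77 [ 0.55870438 -0.11397675]
```

```bash
python3 -m crank '[{"dx":-1,"dy":1.5,"dz":-0.5,"turn":0,"claw":10},{"dx":-1,"dy":1.5,"dz":-0.5,"turn":0,"claw":10},{"dx":0,"dy":0,"dz":0,"turn":0,"claw":10},{"dx":0,"dy":0,"dz":0,"turn":0,"claw":10}]'
python3 -W ignore - <<'E'
from h import *
pans("side");pans("top")
E
```

```text
time_s: 9.75
ee_pos: [0.5742, 0.0127, 0.0898]
tool_rot: [-3.135, -0.003, 1.447]
contact_force: [-0.8, 6.7, 5.8]
width: 0.0177
grasp_force: 20.0
side centre [0.5449 0.1829] n 329 516 ang 46.0 line ang 73.8 offset mm 66.3 rmax 0.19 z 0.09
side centre [ 0.5567 -0.1139] n 92 153 ang 83.2 line ang 76.5 offset mm -17.6 rmax 0.169 z 0.09
top centre [0.5443 0.1826] n 21 127 ang 44.2 line ang 46.6 offset mm 6.6 rmax 0.189 z 0.093
top centre [ 0.55633016 -0.1135715 ] 104 0
```

```bash
python3 -m crank '[{"dx":0,"dy":0,"dz":0,"turn":0,"claw":38},{"dx":0,"dy":0,"dz":0,"turn":0,"claw":38},{"dx":0,"dy":0,"dz":0,"turn":0,"claw":38},{"dx":0,"dy":0,"dz":-30,"turn":0,"claw":38},{"dx":0,"dy":0,"dz":-40,"turn":0,"claw":38}]'
python3 -m crank '[{"dx":0,"dy":0,"dz":-40,"turn":7.6,"claw":38},{"dx":0,"dy":0,"dz":-40,"turn":7.6,"claw":38},{"dx":0,"dy":0,"dz":0,"turn":7.6,"claw":38},{"dx":0,"dy":0,"dz":0,"turn":7.6,"claw":38},{"dx":0,"dy":0,"dz":0,"turn":7.6,"claw":38}]'
python3 -m crank '[{"dx":40,"dy":-23.5,"dz":0,"turn":0,"claw":38},{"dx":40,"dy":-23.5,"dz":0,"turn":0,"claw":38},{"dx":40,"dy":-23.5,"dz":0,"turn":0,"claw":38},{"dx":40,"dy":-23.5,"dz":0,"turn":0,"claw":38},{"dx":40,"dy":-23.5,"dz":0,"turn":0,"claw":38}]'
python3 -m crank '[{"dx":40,"dy":-23.5,"dz":0,"turn":0,"claw":38},{"dx":0,"dy":0,"dz":0,"turn":0,"claw":38},{"dx":0,"dy":0,"dz":0,"turn":0,"claw":38},{"dx":0,"dy":0,"dz":0,"turn":0,"claw":38}]'
cat > lat.py <<'E'
from h import *
o=bot.observe();e=o['ee_pos'];w=o['tool_rot'][2];print(e,w,o['joint_pos'])
p,d,m,X=pans("wrist"); cv2.imwrite("pics/w2.png",p[:,:,::-1])
x=np.array([np.cos(w),np.sin(w)]);y=np.array([np.sin(w),-np.cos(w)])
D=X[:,:2]-e[:2]; s=(abs(X[:,2]-.092)<.01)&(abs(D@y)<.04)&(D@x>-.03)
for a in(-.02,0,.02,.03):
    k=s&(abs(D@x-a)<.005)
    if k.sum(): print(a,k.sum(),np.round([np.min(D[k]@y),np.max(D[k]@y),X[k,2].max()],4))
print("tip dx",(D[s]@x).max())
pans("side");pans("top")
E
python3 -W ignore lat.py
```

```text
time_s: 10.35
ee_pos: [0.5745, 0.0107, 0.1583]
tool_rot: [-3.134, -0.0, 1.452]
contact_force: [1.3, 0.1, -0.2]
width: 0.0373
grasp_force: 0.0
time_s: 10.85
ee_pos: [0.5763, 0.0105, 0.2404]
tool_rot: [3.141, 0.0, 0.784]
contact_force: [-0.7, -0.2, 0.0]
width: 0.0381
grasp_force: 0.0
time_s: 11.35
ee_pos: [0.6338, 0.237, 0.2396]
tool_rot: [-3.141, 0.001, 0.789]
contact_force: [1.0, 0.7, -1.2]
width: 0.038
grasp_force: 0.0
time_s: 11.75
ee_pos: [0.6446, 0.2794, 0.2394]
tool_rot: [-3.141, 0.002, 0.789]
contact_force: [-0.1, 0.3, -0.3]
width: 0.0377
grasp_force: 0.0
[0.64462518 0.27936572 0.23943908] 0.7892766446417272 [ 2.50602712e-01  6.42169821e-01  1.22103786e+00 -8.10113137e-04
  1.28045683e+00  1.03235555e+00]
wrist centre (nan, nan) 4 0
wrist centre (nan, nan) 0 0
-0.02 193 [-0.0073  0.0096  0.0955]
0 202 [-0.0072  0.0104  0.0957]
0.02 219 [-0.007   0.0103  0.0956]
0.03 222 [-0.007   0.0101  0.0956]
tip dx 0.05072347350111228
side centre [0.5449 0.1829] n 332 526 ang 45.9 line ang 74.3 offset mm 67.4 rmax 0.2 z 0.09
side centre [ 0.5563 -0.1141] n 187 211 ang 83.7 line ang 81.1 offset mm -6.2 rmax 0.17 z 0.09
top centre [0.5449 0.1831] n 129 172 ang -78.0 line ang -100.9 offset mm -57.9 rmax 0.199 z 0.092
top centre [ 0.5563 -0.1136] n 107 161 ang 82.6 line ang 82.6 offset mm -0.5 rmax 0.168 z 0.091
```

View pics/w2.png

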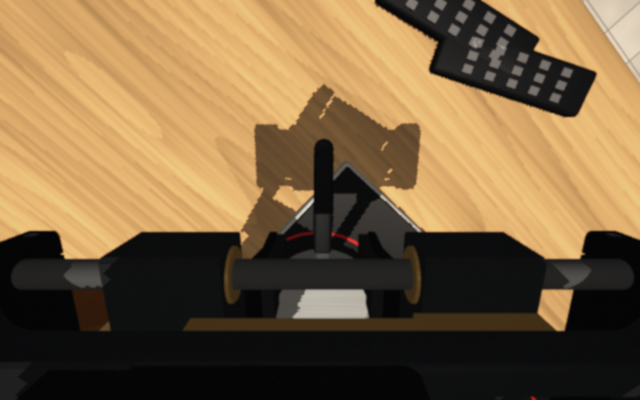

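The black handle is centred between the pads (columns 315–333, tip row 140). I'll descend, grip and swing it clockwise.

```bash
python3 -m crank '[{"dx":0,"dy":1.5,"dz":45,"turn":0,"claw":38},{"dx":0,"dy":0,"dz":45,"turn":0,"claw":38},{"dx":0,"dy":0,"dz":42,"turn":0,"claw":38},{"dx":0,"dy":0,"dz":20,"turn":0,"claw":38},{"dx":0,"dy":0,"dz":0,"turn":0,"claw":30}]'
python3 -m crank '[{"dx":0,"dy":0,"dz":0,"turn":0,"claw":25},{"dx":0,"dy":0,"dz":0,"turn":0,"claw":10},{"dx":0,"dy":0,"dz":0,"turn":0,"claw":10},{"dx":0,"dy":0,"dz":0,"turn":0,"claw":10},{"dx":0,"dy":0,"dz":0,"turn":0,"claw":10}]' 20
python3 -m crank '[{"dx":-0.2,"dy":7.3,"dz":0,"turn":3,"claw":10},{"dx":-0.8,"dy":14.5,"dz":0,"turn":6,"claw":10},{"dx":-0.8,"dy":14.5,"dz":0,"turn":6,"claw":10},{"dx":-0.8,"dy":14.5,"dz":0,"turn":6,"claw":10},{"dx":-0.8,"dy":14.5,"dz":0,"turn":6,"claw":10}]'
python3 -W ignore - <<'E'
from h import *
o=bot.observe();print(o['joint_pos'])
pans("side");pans("top")
E
```

```text
time_s: 12.4
ee_pos: [0.6434, 0.2776, 0.0841]
tool_rot: [-3.137, 0.008, 0.789]
contact_force: [0.2, 0.1, -0.3]
width: 0.0354
grasp_force: 0.0
time_s: 12.9
ee_pos: [0.6475, 0.2805, 0.0903]
tool_rot: [3.14, -0.004, 0.79]
contact_force: [0.3, 1.7, 4.9]
width: 0.0179
grasp_force: 20.0
time_s: 13.4
ee_pos: [0.6818, 0.2278, 0.0902]
tool_rot: [-3.137, -0.007, 0.313]
contact_force: [0.4, 7.1, 3.9]
width: 0.018
grasp_force: 20.8
[0.16513398 0.82430205 1.28852844 0.00667815 1.02280974 1.41978984]
side centre [0.5442 0.1917] n 347 311 ang 13.6 line ang 68.2 offset mm 87.9 rmax 0.2 z 0.09
side centre [ 0.5563 -0.1139] n 186 212 ang 83.5 line ang 80.5 offset mm -8.0 rmax 0.169 z 0.09
top centre [0.5446 0.1926] n 65 102 ang -80.4 line ang -96.2 offset mm -46.6 rmax 0.199 z 0.091
top centre [ 0.5564 -0.1137] n 114 162 ang 82.8 line ang 83.2 offset mm 0.8 rmax 0.167 z 0.091
```

```bash
python3 -m crank '[{"dx":0,"dy":0,"dz":0,"turn":0,"claw":10},{"dx":0,"dy":0,"dz":0,"turn":0,"claw":10},{"dx":0,"dy":0,"dz":0,"turn":0,"claw":10}]' 30
python3 -W ignore - <<'E'
from h import *
o=bot.observe();e=o['ee_pos'];w=o['tool_rot'][2];print(e,w)
p,d,m,X=pans("side");pans("top")
E
```

```text
time_s: 13.8
ee_pos: [0.6815, 0.2268, 0.0901]
tool_rot: [-3.139, -0.005, 0.319]
contact_force: [0.6, 4.9, 6.0]
width: 0.0175
grasp_force: 30.1
[0.68152416 0.22677757 0.09008742] 0.31945531768429003
side centre [0.5444 0.189 ] n 344 320 ang 13.6 line ang 68.2 offset mm 87.1 rmax 0.2 z 0.09
side centre [ 0.5563 -0.1141] n 178 218 ang 83.7 line ang 82.6 offset mm -2.5 rmax 0.17 z 0.09
top centre [0.5443 0.1897] n 71 101 ang -80.2 line ang -98.4 offset mm -54.1 rmax 0.199 z 0.091
top centre [ 0.5563 -0.1135] n 115 155 ang 82.8 line ang 82.4 offset mm -0.6 rmax 0.167 z 0.091
```

```bash
python3 -m crank '[{"dx":-0.8,"dy":9.9,"dz":0,"turn":4,"claw":10},{"dx":-0.8,"dy":9.9,"dz":0,"turn":4,"claw":10},{"dx":-0.8,"dy":9.9,"dz":0,"turn":4,"claw":10},{"dx":-0.8,"dy":9.9,"dz":0,"turn":4,"claw":10},{"dx":-0.8,"dy":9.9,"dz":0,"turn":4,"claw":10}]'
python3 -m crank '[{"dx":-0.8,"dy":9.9,"dz":0,"turn":4,"claw":10},{"dx":-0.8,"dy":9.9,"dz":0,"turn":4,"claw":10},{"dx":-0.8,"dy":9.9,"dz":0,"turn":4,"claw":10},{"dx":0,"dy":0,"dz":0,"turn":0,"claw":10},{"dx":0,"dy":0,"dz":0,"turn":0,"claw":10}]'
python3 -W ignore - <<'E'
from h import *
o=bot.observe();e=o['ee_pos'];w=o['tool_rot'][2];print(e,w,o['joint_pos'])
p,d,m,X=pans("side");pans("top")
E
```

```text
time_s: 14.4
ee_pos: [0.6884, 0.1779, 0.0905]
tool_rot: [-3.137, -0.009, -0.033]
contact_force: [3.9, 6.7, 4.4]
width: 0.0178
grasp_force: 30.3
time_s: 14.9
ee_pos: [0.6831, 0.1471, 0.0905]
tool_rot: [-3.137, -0.008, -0.239]
contact_force: [3.8, 3.4, 5.3]
width: 0.0175
grasp_force: 30.1
[0.68309973 0.14714068 0.09045021] -0.23907373231427154 [0.05193462 0.80022862 1.34968265 0.00204248 0.9827544  1.86066233]
side centre [0.5458 0.187 ] n 331 356 ang -28.4 line ang 54.8 offset mm 115.4 rmax 0.2 z 0.09
side centre [ 0.5564 -0.1139] n 188 216 ang 83.6 line ang 82.4 offset mm -2.6 rmax 0.169 z 0.09
top centre (nan, nan) 0 0
top centre [ 0.5562 -0.1138] n 111 160 ang 82.8 line ang 82.3 offset mm -0.7 rmax 0.168 z 0.091
```

```bash
python3 -m crank '[{"dx":-0.8,"dy":9.9,"dz":0,"turn":4,"claw":10},{"dx":-0.8,"dy":9.9,"dz":0,"turn":4,"claw":10},{"dx":-0.8,"dy":9.9,"dz":0,"turn":4,"claw":10},{"dx":-0.8,"dy":9.9,"dz":0,"turn":4,"claw":10},{"dx":-0.8,"dy":9.9,"dz":0,"turn":4,"claw":10}]'
python3 -m crank '[{"dx":-0.8,"dy":9.9,"dz":0,"turn":4,"claw":10},{"dx":-0.8,"dy":9.9,"dz":0,"turn":4,"claw":10},{"dx":-0.8,"dy":9.9,"dz":0,"turn":4,"claw":10},{"dx":0,"dy":0,"dz":0,"turn":0,"claw":10},{"dx":0,"dy":0,"dz":0,"turn":0,"claw":10}]'
python3 -W ignore - <<'E'
from h import *
o=bot.observe();e=o['ee_pos'];w=o['tool_rot'][2];print(e,w,o['joint_pos'])
p,d,m,X=pans("side");cv2.imwrite("pics/s3.png",p[:,:,::-1]);pans("top")
E
```

```text
time_s: 15.5
ee_pos: [0.6627, 0.1021, 0.0906]
tool_rot: [-3.134, -0.01, -0.59]
contact_force: [6.6, 2.7, 3.8]
width: 0.0181
grasp_force: 30.0
time_s: 16.0
ee_pos: [0.642, 0.0792, 0.0904]
tool_rot: [-3.135, -0.008, -0.797]
contact_force: [5.1, 0.0, 5.0]
width: 0.0177
grasp_force: 30.0
[0.64200421 0.07918646 0.090428  ] -0.7969434627493519 [-4.95461406e-02  7.44340946e-01  1.49707230e+00 -5.21743577e-04
  8.89705406e-01  2.31849289e+00]
side centre [0.5457 0.1847] n 321 378 ang -61.3 line ang -127.3 offset mm -123.3 rmax 0.2 z 0.09
side centre [ 0.5565 -0.1142] n 183 216 ang 83.8 line ang 82.1 offset mm -3.4 rmax 0.169 z 0.09
top centre (nan, nan) 0 0
top centre [ 0.5563 -0.114 ] n 105 125 ang 83.2 line ang 84.3 offset mm 2.4 rmax 0.153 z 0.092
```

View pics/s3.png

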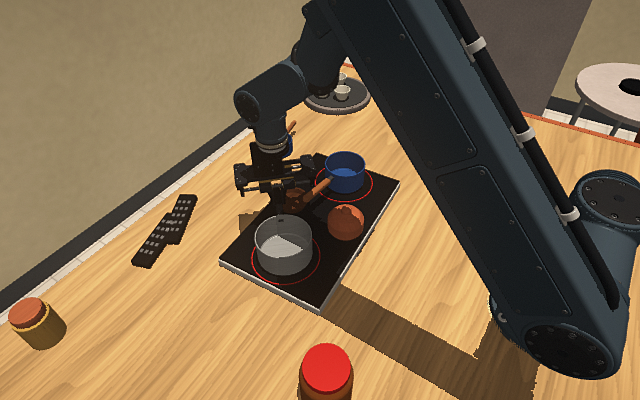

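The arm is over the dish; both pans stand level on their rings and the handles point into the far middle. I'll make a last 3° turn with a small centring shift, then release.

```bash
python3 -m crank '[{"dx":-1.8,"dy":4.5,"dz":0,"turn":1.7,"claw":10},{"dx":-1.8,"dy":4.5,"dz":0,"turn":1.7,"claw":10},{"dx":0,"dy":0,"dz":0,"turn":0,"claw":10},{"dx":0,"dy":0,"dz":0,"turn":0,"claw":10},{"dx":0,"dy":0,"dz":0,"turn":0,"claw":10}]'
python3 -W ignore -c "
from h import *
pans('side')"
python3 -m crank '[{"dx":0,"dy":0,"dz":0,"turn":0,"claw":30},{"dx":0,"dy":0,"dz":0,"turn":0,"claw":30},{"dx":0,"dy":0,"dz":0,"turn":0,"claw":30},{"dx":0,"dy":0,"dz":-20,"turn":0,"claw":30},{"dx":0,"dy":0,"dz":-40,"turn":0,"claw":30}]'
python3 -m crank '[{"dx":0,"dy":0,"dz":-45,"turn":0,"claw":30},{"dx":0,"dy":0,"dz":-45,"turn":0,"claw":30},{"dx":0,"dy":0,"dz":-45,"turn":0,"claw":30},{"dx":35,"dy":-35,"dz":0,"turn":0,"claw":30},{"dx":35,"dy":-35,"dz":0,"turn":0,"claw":30}]'
python3 -m crank '[{"dx":35,"dy":-35,"dz":0,"turn":0,"claw":30},{"dx":35,"dy":-35,"dz":0,"turn":0,"claw":30},{"dx":0,"dy":0,"dz":0,"turn":0,"claw":30},{"dx":0,"dy":0,"dz":0,"turn":0,"claw":30}]'
python3 -W ignore - <<'E'
from h import *
p,d,m,X=pans("side");p,d,m,X=pans("top");cv2.imwrite("pics/t4.png",p[100:300,180:450,::-1].repeat(2,0).repeat(2,1))
for n in("saucepan_tip","saucepan_root","milkpan_tip","milkpan_root"):
    for r in bot.tip_of("top",n)[:2]: print(n,round(r["score"],2),np.round(on_z(m,r["xy"],.085),3))
E
```

```text
time_s: 16.6
ee_pos: [0.6336, 0.0751, 0.0906]
tool_rot: [-3.134, -0.009, -0.855]
contact_force: [5.1, -1.8, 5.7]
width: 0.0176
grasp_force: 29.9
side centre [0.5431 0.1858] n 336 363 ang -62.4 line ang -125.0 offset mm -121.3 rmax 0.2 z 0.091
side centre [ 0.5562 -0.114 ] n 184 198 ang 84.0 line ang 81.9 offset mm -3.6 rmax 0.17 z 0.09
time_s: 17.15
ee_pos: [0.6246, 0.0766, 0.1443]
tool_rot: [3.133, 0.008, -0.856]
contact_force: [-0.2, -0.6, 0.7]
width: 0.0297
grasp_force: 0.0
time_s: 17.65
ee_pos: [0.7276, 0.0697, 0.2861]
tool_rot: [-3.14, -0.002, -0.855]
contact_force: [1.7, -0.4, -0.8]
width: 0.0301
grasp_force: 0.0
time_s: 18.05
ee_pos: [0.8255, 0.0621, 0.2785]
tool_rot: [3.136, 0.005, -0.857]
contact_force: [-0.7, -0.2, 0.4]
width: 0.03
grasp_force: 0.0
side centre [0.5431 0.1856] n 333 362 ang -65.7 line ang -123.3 offset mm -119.4 rmax 0.2 z 0.091
side centre [ 0.5565 -0.1141] n 184 211 ang 83.6 line ang 83.9 offset mm 0.3 rmax 0.179 z 0.09
top centre [0.5435 0.1859] n 15 81 ang -80.5 line ang -156.7 offset mm -174.6 rmax 0.199 z 0.091
top centre [ 0.5563 -0.1137] n 113 123 ang 82.8 line ang 81.3 offset mm -2.2 rmax 0.18 z 0.092
milkpan_tip 0.9 [0.593 0.043 0.085]
milkpan_tip 0.68 [ 0.819 -0.259  0.085]
milkpan_root 0.85 [ 0.825 -0.219  0.085]
milkpan_root 0.7 [ 0.569 -0.019  0.085]
```

View pics/t4.png

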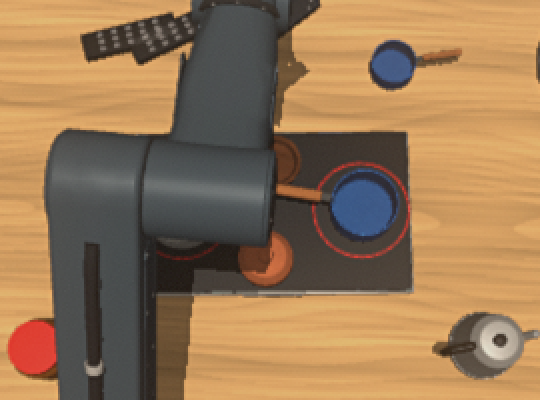

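The arm hides the view from above, so I'll move it right and check.

```bash
python3 -m crank '[{"dx":27,"dy":37,"dz":-10,"turn":0,"claw":30},{"dx":27,"dy":37,"dz":-10,"turn":0,"claw":30},{"dx":27,"dy":37,"dz":0,"turn":0,"claw":30},{"dx":27,"dy":37,"dz":0,"turn":0,"claw":30},{"dx":27,"dy":37,"dz":0,"turn":0,"claw":30}]'
python3 -m crank '[{"dx":27,"dy":37,"dz":0,"turn":0,"claw":30},{"dx":27,"dy":37,"dz":0,"turn":0,"claw":30},{"dx":27,"dy":37,"dz":0,"turn":0,"claw":30},{"dx":27,"dy":37,"dz":0,"turn":0,"claw":30},{"dx":27,"dy":37,"dz":0,"turn":0,"claw":30}]'
python3 -m crank '[{"dx":0,"dy":0,"dz":0,"turn":0,"claw":30},{"dx":0,"dy":0,"dz":0,"turn":0,"claw":30}]'
python3 -W ignore - <<'E'
from h import *
p,d,m,X=pans("side");p,d,m,X=pans("top");cv2.imwrite("pics/t5.png",p[100:300,180:450,::-1].repeat(2,0).repeat(2,1))
for n in("saucepan_tip","saucepan_root","milkpan_tip","milkpan_root"):
    for r in bot.tip_of("top",n)[:2]: print(n,round(r["score"],2),np.round(on_z(m,r["xy"],.085),3))
for n,z in(("pot",.03),("dish",.03),("kettle",0),("jar",0)):
    for r in bot.tip_of("top",n)[:1]: print(n,round(r["score"],2),np.round(on_z(m,r["xy"],z),3))
E
```

```text
time_s: 18.85
ee_pos: [0.7736, -0.1622, 0.305]
tool_rot: [-3.141, -0.001, -0.856]
contact_force: [0.7, 1.0, -0.2]
width: 0.03
grasp_force: 0.0
time_s: 19.35
ee_pos: [0.7223, -0.3854, 0.3049]
tool_rot: [-3.141, -0.001, -0.857]
contact_force: [-0.3, -0.6, 0.1]
width: 0.0303
grasp_force: 0.0
time_s: 19.55
ee_pos: [0.7222, -0.3854, 0.304]
tool_rot: [-3.141, -0.0, -0.859]
contact_force: [-0.3, 1.0, -0.7]
width: 0.0297
grasp_force: 0.0
side centre [0.543  0.1858] n 325 363 ang -65.8 line ang -124.2 offset mm -121.8 rmax 0.2 z 0.09
side centre [ 0.5562 -0.1141] n 183 218 ang 83.6 line ang 83.8 offset mm 0.5 rmax 0.18 z 0.09
top centre [0.5432 0.1859] n 138 245 ang -60.0 line ang -134.2 offset mm -134.2 rmax 0.187 z 0.092
top centre (nan, nan) 0 0
saucepan_tip 0.62 [0.658 0.051 0.085]
saucepan_tip 0.52 [ 0.34  -0.306  0.085]
saucepan_root 0.43 [0.453 0.044 0.085]
milkpan_tip 0.74 [ 0.824 -0.272  0.085]
milkpan_tip 0.48 [0.589 0.042 0.085]
milkpan_root 0.93 [ 0.828 -0.215  0.085]
milkpan_root 0.55 [0.623 0.099 0.085]
pot 0.39 [0.468 0.046 0.03 ]
dish 0.59 [0.644 0.033 0.03 ]
kettle 0.76 [ 0.344 -0.321  0.   ]
jar 0.71 [0.303 0.382 0.   ]
```

View pics/t5.png

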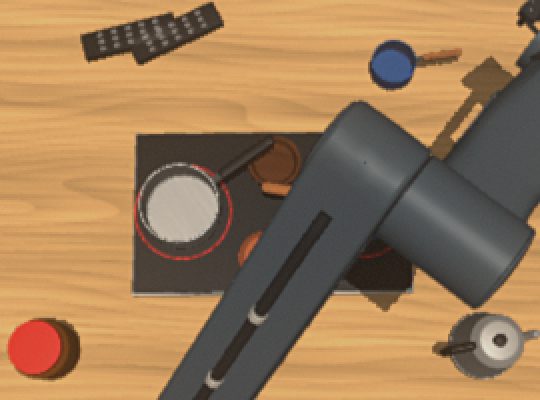

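The picture shows the saucepan centred in its ring (180,208), its handle running to (270,143) inside the hob edge. The milk pan's handle end is at (270,188), and the pot, dish, kettle and jar are where they were. Computed gaps are about 48 mm between the handles and 60 mm or more from the pot and from the saucepan's wall.

```bash
python3 -c "
from station import bot
print(bot.close_job())"
```

```text
the job is handed in; nothing more can be done
None
```

I swung both handles inward over the hob and handed the job in. By the last camera measurements each pan is within about 2 mm of its ring's centre, the handles are about 48 mm apart, and each is at least about 60 mm from the pot and the other pan. The pot, dish, kettle and jar show no movement beyond the few mm the cameras can resolve; the arm partly hid the pot in the final picture.

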